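# Pour wheel nuts from a spout carton

## Task

Take the nuts from the carton that has the pull tab: with it standing on the bench, pull its folded spout right out, then pick the carton up and tip all six nuts through the spout into the steel parts dish. Set the carton back down upright on the bench, and leave the dish and everything else where they stand.

Things in the scene. Friction and masses are not known exactly. Their poses are not given: they have to be found in the camera images.
- carton: plain brown cardboard carton with the pull-out spout in its -x end: 130 long (own x), 60 wide (y), 64 high, walls 2.5, floor 3, closed top. 100 g, plus six 17 g nuts inside. Origin: centre of its underside. Stands loose; at the start the spout end (-x) faces the robot's right, from 8 degrees off outward to 50 off inward. It and the sealed carton may swap places. Grip it across the 60 width
- spout (a joint): angle of the folded spout, rad: 0 shut (as found), grows as it is pulled outward, stops at 1.3 (fully out; its chute then still rises outward by 16 degrees with the carton level). A flat panel 53 wide, 63 high, 3 thick, fills the carton's -x end, hinged along its lower edge. Light friction (0.03 N m, about 0.4 N at the tab): it stays where left; no catch or spring
- spout_hinge (a point): middle of the spout's hinge line, which runs along the carton's y, 1 above its underside, 1.5 inside the -x end face. The panel carries two fan-shaped cheeks (radius 55 about this line, 2 thick, 49 apart inside) that slide along inside the carton's walls and make a chute of it
- spout_tab (a point): tip of the pull tab, middle of its upper edge, 85 from the hinge line. The tab carries the panel straight on past the carton's top: 3 thick, 30 wide (20 at the tip), it stands 22 above the carton's top when shut. It can be pinched, or hooked from its inner side, just above the top
- dish: round stainless parts dish, loose, about 450 g: 160 across the rim, 38 high, flat inside floor 118 across at 9 above the bench, flared wall 3 thick. Origin at the centre of its underside
- nut1: hexagon steel nut, 18 across flats, 10.5 high, 10.5 bore, 17 g; origin at the centre of one flat face. One of six, all alike; at the start all lie flat on the floor inside the spout carton, out of sight. They slide on the board of the carton and spout once it slopes about 20 degrees
- nut2: hexagon steel nut, 18 across flats, 10.5 high, 10.5 bore, 17 g; origin at the centre of one flat face. One of six, all alike; at the start all lie flat on the floor inside the spout carton, out of sight. They slide on the board of the carton and spout once it slopes about 20 degrees
- nut3: hexagon steel nut, 18 across flats, 10.5 high, 10.5 bore, 17 g; origin at the centre of one flat face. One of six, all alike; at the start all lie flat on the floor inside the spout carton, out of sight. They slide on the board of the carton and spout once it slopes about 20 degrees
- nut4: hexagon steel nut, 18 across flats, 10.5 high, 10.5 bore, 17 g; origin at the centre of one flat face. One of six, all alike; at the start all lie flat on the floor inside the spout carton, out of sight. They slide on the board of the carton and spout once it slopes about 20 degrees
- nut5: hexagon steel nut, 18 across flats, 10.5 high, 10.5 bore, 17 g; origin at the centre of one flat face. One of six, all alike; at the start all lie flat on the floor inside the spout carton, out of sight. They slide on the board of the carton and spout once it slopes about 20 degrees
- nut6: hexagon steel nut, 18 across flats, 10.5 high, 10.5 bore, 17 g; origin at the centre of one flat face. One of six, all alike; at the start all lie flat on the floor inside the spout carton, out of sight. They slide on the board of the carton and spout once it slopes about 20 degrees
- sealed_carton: bystander: a full, sealed carton of the same size and board, with no tab; 450 g; origin at the centre of its underside
- wrench: bystander: combination wrench 170 long, lying flat, 8 high; origin at its middle
- socket: bystander: deep steel socket standing on end, 32 across, 64 high; origin under its centre
- oil_filter: bystander: white spin-on oil filter, 76 across, 91 high; origin under its centre
- tape: bystander: roll of masking tape lying flat, 104 across, 36 high; origin under its centre
- spray_can: bystander: grey spray can standing upright, 66 across, 190 high; origin under its centre
There are look-alikes about, which are no part of the job. Leave any red look-alike of the carton alone. What is shaped like the dish but brown is not meant.

How it is judged:
By the outcome, as a careful person would: the job done as asked, in the order asked, and still so for the second after the job is handed in, with the robot touching nothing.
It also fails if it takes over 58 s, if anything falls off the work surface, if the arm or the gripper's body presses on something with over 40 N, if the wrist force passes 120 N, or if a joint passes its speed limit or range.

## Robot

A 6-joint arm with a two-finger parallel gripper is mounted at the origin on the work surface. World frame = base frame: x ahead of the robot, y to its left, z up, the work surface at z = 0. Lengths are in m, angles in rad, forces in N, time in s.
With the tool pointing down it reaches from about 0.275 to 0.75 m from the base axis. Payload 10.2 kg.
Tool frame: the origin (TCP) lies between the finger pads; the fingertips stand 22 mm ahead of it and the grasp point (between the pads) lies 3 mm ahead of it; z points along the fingers, y is the line along which they close (so a half turn about z gives the same grasp; the last joint's range is limited). The gripper opens to 85 mm and grips with 20 to 120 N. Pads are 22 mm wide; open, the fingers measure 114 mm over their backs; the gripper's body (76 mm by 85 mm) begins 54 mm behind the grasp point. The pads swing forward as they close: fully open they stand 13 mm farther back than shut.
Start: joints at [-0.223, 0.313, 1.498, -0, 1.331, -0.223], TCP at [0.525, -0, 0.253] pointing down, gripper open.
Joint ranges: [-2.94, 2.94], [-0.97, 2.17], [0.19, 2.56], [-1.23, 4.37], [0.02, 3.11], [-2.88, 2.88]. Speed limits (rad/s): [2.39, 2.39, 3.01, 3.14, 3.14, 3.14].

## Interface

Orientations are given as a 3x3 rotation matrix whose columns are the frame's x, y, z axes.
In Python, from plant import sense, camera, finish_job, boxes_of gives the robot as it stands. The module is installed in compiled form; this text tells all that it offers.
- The arm moves only by the shell command python3 -m crank 'ROWS'. ROWS is JSON, a list of rows, each a list of 7 numbers: the shift along the world's x, y, z in mm, then the turn, a rotation vector about the world's x, y, z in rad, then the opening in per cent of the stroke, from 0 (shut) to 100 (fully open). A call has 1 to 8 rows; each row is the pose to reach, as a shift and turn from the pose commanded when the call began; what a row does not reach only later rows make up. A row lasts 1/10 s, in which the tool goes at most 50 mm and 8.59 degrees, less where a joint would pass 70% of its speed; a pose out of reach is approached as far as the arm can. A call with a gripper value outside its range is refused whole. The fingers move at their own pace and stop on an object; the grip force is fixed at half the most. Time passes only in rows, so rows that repeat a pose let the fingers close. It gives the time, the measured TCP pose, the force, the opening and the grip force at its end, in the units of the state.
- sense(): the state, without advancing time (a new reading comes with each control period).
- camera(name): name is "scene" or "side" or "wrist"; returns a dict with "image" (384x512x3 uint8, blue, green, red), "fx", "fy", "cx", "cy" (pixels), "cam_to_world" (4x4, takes a point from camera to world coordinates); the wrist camera has in their place "mount" (4x4, takes a point from camera to tool coordinates, whose origin is the TCP and whose axes are the flange's). Camera axes: x right, y up, looking along -z (the intrinsics and any distortion apply to the point x, -y, -z); pixel columns grow to the right and rows downward; lengths in m; the calibration is good to about 2 mm. The wrist camera is an equidistant fisheye: a pixel r from the principal point sees the ray r / f radians off the axis. A picture is of the moment at which its call begins: read the wrist's pose just before it. There is no depth.
- finish_job(): hands the job in; it is judged then, once.
Trained networks look in the newest picture that a camera, given by its name, has taken for a name from the list of things; names that differ only in an ending like _2 or _b are one class to them, and where a whole thing is asked for, a point or a joint stands for the part that bears it (a point fixed in the world has none). Each returns a list of dicts, best first, with "confidence" (0 to 1); they miss things now and then, are a little off and sometimes report something else, mostly with a low value. They report only what shows in the picture. A call takes as long as a camera call. They do not tell look-alikes from the thing itself.
- boxes_of(camera, label): "xyz" ([x, y, z] in m, in world coordinates, good to about 4 mm: the middle of the surface that is visible of it).
The state is a dict: "clock": time; "q": joint angles; "qvel": joint speeds; "tau": joint torques, N m; "ee_pos": TCP position; "tcp_rot": TCP orientation; "ft_force": force on the tool from outside, world axes, zero at the start; "ft_torque": the same for the moment, N m; "grip_width": opening from 0.0 (shut) to 1.0 (fully open); "gripper_force": force on a finger pad.
Only numpy, scipy, OpenCV 4.12 (cv2) and the standard library are available. Lean on these libraries where they do the work, as an engineer would, in place of code of your own. Each camera call takes 0.05 s, during which the arm holds its last target. There are 200 camera calls.

## Working session

There is one attempt and no reset: what is moved stays moved. The work goes in short steps, Python scripts to look and compute and a shell command to move; the robot and the scene stay as the last step left them, time stands still between calls to the robot, and variables do not carry over. Pictures are saved under pics/ and viewed, at most 10 in all, crops included, and the job is handed in when it is done.

```bash
mkdir -p pics; cat > h.py <<'E'
import numpy as np, cv2
from plant import sense,camera,boxes_of
def ray(c,u,v):
    d=np.array([(u-c['cx'])/c['fx'],-(v-c['cy'])/c['fy'],-1.]);T=np.array(c['cam_to_world']);return T[:3,3],T[:3,:3]@d
def onz(c,u,v,z):
    o,d=ray(c,u,v);return o+d*(z-o[2])/d[2]
def proj(c,p):
    T=np.array(c['cam_to_world']);q=T[:3,:3].T@(np.array(p)-T[:3,3]);return c['cx']+c['fx']*q[0]/-q[2], c['cy']-c['fy']*q[1]/-q[2]
E
python3 - <<'E'
from h import *
a=camera('scene');b=camera('side')
for n,c in(('scene',a),('side',b)):
    print(n,np.round(c['cam_to_world'],3).tolist(),c['fx'],c['cx'],c['cy'])
    cv2.imwrite(f'pics/{n}0.png',c['image'])
    for l in ['carton','spout','spout_tab','spout_hinge','dish','sealed_carton','wrench','socket','oil_filter','tape','spray_can']:
        print(l,[(np.round(r['xyz'],3).tolist(),round(r['confidence'],2),np.round(proj(c,r['xyz'])).tolist()) for r in boxes_of(n,l)])
E
```

```text
scene [[-0.705, -0.541, 0.459, 1.092], [0.71, -0.527, 0.468, 0.663], [-0.011, 0.655, 0.756, 1.038], [0.0, 0.0, 0.0, 1.0]] 473.3271014254184 262.47834167584296 195.82173700495957
carton [([0.47, 0.444, 0.063], 0.83, [386.0, 274.0]), ([0.339, 0.273, 0.065], 0.73, [362.0, 205.0]), ([0.658, 0.072, 0.064], 0.15, [222.0, 232.0])]
spout [([0.448, 0.501, 0.064], 0.64, [412.0, 283.0])]
spout_tab [([0.446, 0.502, 0.067], 0.58, [413.0, 282.0])]
spout_hinge [([0.519, 0.269, 0.064], 0.98, [317.0, 244.0]), ([0.466, 0.448, 0.062], 0.65, [389.0, 274.0])]
dish [([0.514, -0.284, 0.014], 0.73, [182.0, 151.0]), ([0.326, -0.248, 0.021], 0.72, [233.0, 126.0])]
sealed_carton [([0.662, 0.071, 0.066], 0.84, [221.0, 232.0]), ([0.741, -0.113, 0.048], 0.67, [154.0, 214.0])]
wrench [([0.444, -0.008, 0.006], 0.81, [260.0, 186.0]), ([0.516, 0.268, 0.064], 0.26, [317.0, 243.0])]
socket [([0.516, -0.282, 0.013], 0.74, [181.0, 151.0]), ([0.741, -0.112, 0.049], 0.58, [154.0, 214.0])]
oil_filter [([0.755, 0.308, 0.089], 0.89, [261.0, 311.0]), ([0.513, -0.283, 0.01], 0.72, [182.0, 152.0])]
tape []
spray_can [([0.738, -0
[... 603 characters left out ...]
 188.0]), ([0.54, 0.203, 0.038], 0.46, [241.0, 170.0])]
spout_hinge [([0.325, 0.245, 0.061], 0.98, [161.0, 177.0]), ([0.444, 0.41, 0.06], 0.92, [186.0, 133.0]), ([0.504, 0.246, 0.055], 0.66, [223.0, 160.0])]
dish [([0.528, -0.266, 0.011], 0.73, [329.0, 321.0]), ([0.316, -0.247, 0.006], 0.58, [228.0, 360.0])]
sealed_carton [([0.638, 0.037, 0.058], 0.97, [302.0, 192.0])]
wrench []
socket [([0.725, -0.131, 0.054], 0.74, [370.0, 228.0])]
oil_filter [([0.712, 0.275, 0.047], 0.69, [283.0, 139.0]), ([0.543, 0.208, 0.04], 0.32, [241.0, 168.0])]
tape [([0.681, -0.334, 0.036], 0.8, [415.0, 313.0]), ([0.503, 0.247, 0.058], 0.48, [223.0, 159.0])]
spray_can [([0.609, 0.428, 0.118], 0.95, [232.0, 102.0])]
```

View pics/scene0.png

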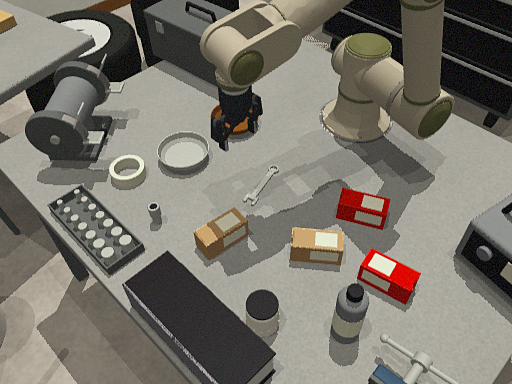

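View pics/side0.png

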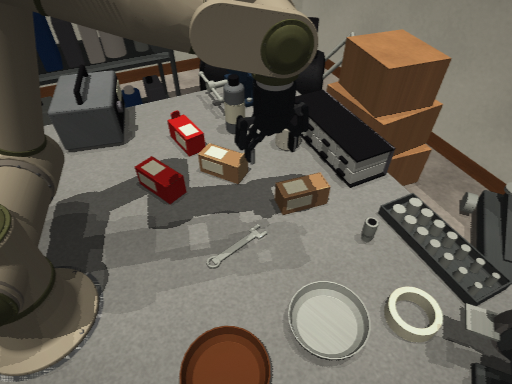

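Two brown cartons: scene (221,233) and (317,245); red ones at (363,207) and (388,275) are decoys. Dish: steel (183,152); the brown one (235,120) isn't meant. I'll enlarge both brown cartons in both views.

```bash
python3 - <<'E'
from h import *
a=cv2.imread('pics/scene0.png');b=cv2.imread('pics/side0.png')
r=lambda im,u,v:cv2.resize(im[v-36:v+36,u-48:u+48],(400,300),interpolation=cv2.INTER_CUBIC)
cv2.imwrite('pics/crop.png',np.vstack([np.hstack([r(a,222,233),r(a,317,245)]),np.hstack([r(b,302,192),r(b,223,160)])]))
E
```

```text
(no output)
```

View pics/crop.png

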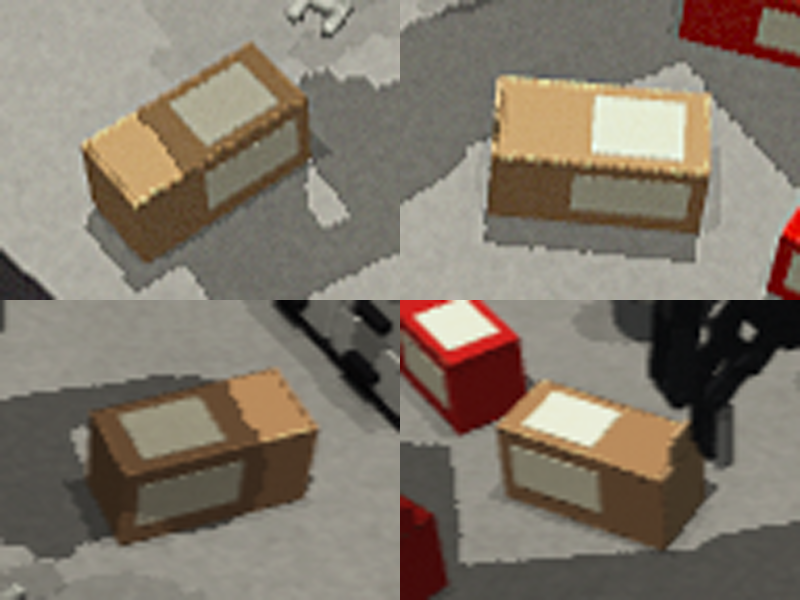

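```bash
python3 - <<'E'
from h import *
c=camera('wrist');cv2.imwrite('pics/w0.png',cv2.resize(c['image'],(800,600)))
print(c['fx'],c['cx'],c['cy'],np.round(c['mount'],3).tolist())
for l in ['spout_tab','spout','carton','sealed_carton','dish']: print(l,[(np.round(r['xyz'],3).tolist(),round(r['confidence'],2)) for r in boxes_of('wrist',l)])
E
```

```text
297.3186396354542 253.44478970804855 187.75802065021605 [[0.0, 0.964, 0.266, 0.067], [1.0, -0.001, 0.001, -0.001], [0.001, 0.266, -0.964, -0.12], [0.0, 0.0, 0.0, 1.0]]
spout_tab [([0.347, 0.207, 0.031], 0.59), ([0.535, 0.201, 0.016], 0.43)]
spout [([0.344, 0.207, 0.027], 0.84), ([0.531, 0.197, 0.02], 0.17)]
carton [([0.339, 0.206, 0.035], 0.73), ([0.527, 0.196, 0.015], 0.6)]
sealed_carton [([0.645, 0.055, 0.067], 0.88)]
dish [([0.52, -0.218, 0.01], 0.97), ([0.255, -0.322, 0.02], 0.77)]
```

View pics/w0.png

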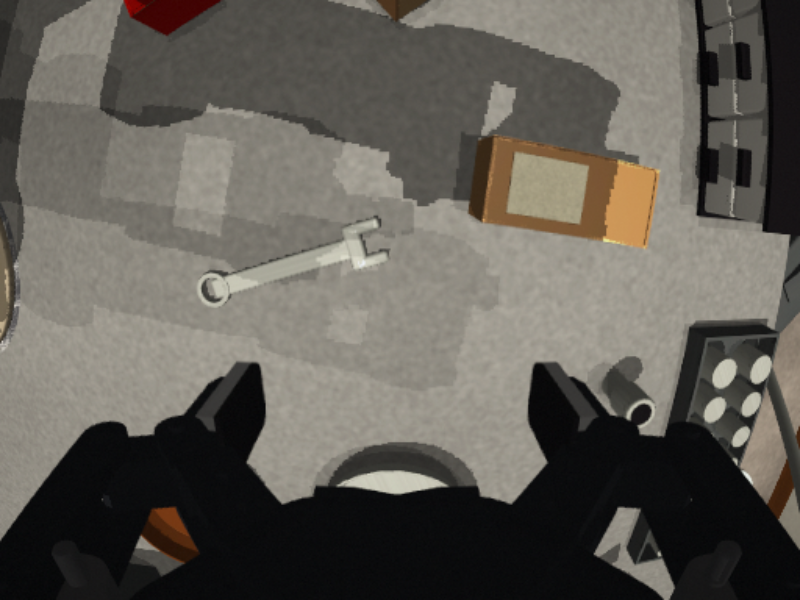

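No tab on the carton at (565,192) in the wrist view (scene (221,233)), so it is the sealed one. The brown carton whose corner shows at (395,8) (scene (317,245)) should be the tab carton. I'll move closer and confirm.

```bash
python3 -m crank '[[0,50,20,0,0,0,100],[0,90,30,0,0,0,100],[0,90,30,0,0,0,100]]'; python3 - <<'E'
from h import *
s=sense();c=camera('wrist');print(s['clock'],s['ee_pos'],np.round(s['tcp_rot'],3).tolist())
cv2.imwrite('pics/w1.png',cv2.resize(c['image'],(800,600)))
b=camera('side');cv2.imwrite('pics/side1.png',cv2.resize(b['image'][100:220,150:310],(800,600)))
for k in('wrist','side'):
  for l in ['spout_tab','carton']: print(l,[(np.round(r['xyz'],3).tolist(),round(r['confidence'],2)) for r in boxes_of(k,l)])
E
```

```text
clock: 1.8
ee_pos: [0.525, 0.0939, 0.285]
tcp_rot: [[-0.005, 1.0, 0.003], [1.0, 0.005, 0.001], [0.001, 0.003, -1.0]]
ft_force: [0.5, 0.1, -0.7]
grip_width: 1.003
gripper_force: 0.0
1.8 [0.52504728 0.09386157 0.2850116 ] [[-0.005, 1.0, 0.003], [1.0, 0.005, 0.001], [0.001, 0.003, -1.0]]
spout_tab [([0.55, 0.212, 0.062], 0.82), ([0.354, 0.211, 0.05], 0.56)]
carton [([0.52, 0.251, 0.067], 0.87), ([0.338, 0.257, 0.063], 0.81)]
spout_tab [([0.351, 0.201, 0.041], 0.69), ([0.542, 0.207, 0.041], 0.48)]
carton [([0.32, 0.244, 0.067], 0.92), ([0.445, 0.414, 0.059], 0.7), ([0.5, 0.241, 0.057], 0.65)]
```

View pics/w1.png

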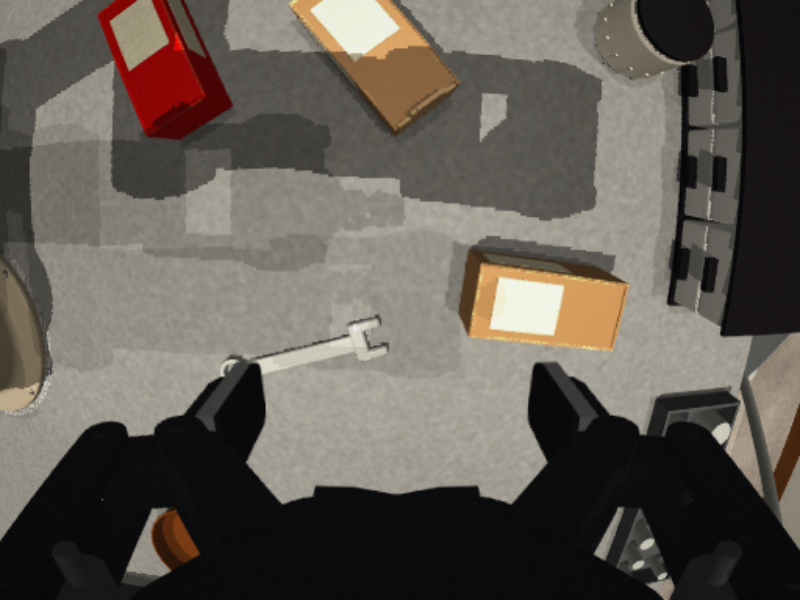

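The brown carton at the top centre, with the tab at about (432,105), is the one: its spout end edge runs (398,133)-(460,83). Now its pose.

```bash
cat >> h.py <<'E'
def wonz(s,c,u,v,z):
    x=(u-c['cx'])/c['fx'];y=(v-c['cy'])/c['fy'];t=np.hypot(x,y)
    d=np.array([np.sin(t)*x/t,-np.sin(t)*y/t,-np.cos(t)])
    M=np.array(c['mount']);R=np.array(s['tcp_rot']);o=np.array(s['ee_pos'])+R@M[:3,3];d=R@M[:3,:3]@d
    return o+d*(z-o[2])/d[2]
E
python3 - <<'E'
from h import *
s=sense();c=camera('wrist')
k=.64
P=[wonz(s,c,u*k,v*k,z) for u,v,z in((398,133,.064),(460,83,.064),(293,5,.064),(398,133,.064))]
for p in P: print(np.round(p,4))
d=P[0]-P[1];print('edge',np.linalg.norm(d[:2]),np.degrees(np.arctan2(d[1],d[0])))
d=P[0]-P[2];print('side',np.linalg.norm(d[:2]),np.degrees(np.arctan2(d[1],d[0])))
print('tab',wonz(s,c,412*k,117*k,.086),wonz(s,c,451*k,87*k,.086))
for n in('scene',):
  a=camera(n)
  # top corners from crop: scene crop origin (269,209), scale 400/96
  for u,v in((497-400,80),(490-400,158),(708-400,178),(712-400,95)): print(np.round(onz(a,269+u*96/400,209+v*96/400,.064),4))
  for l in('dish','carton'):print(l,[(np.round(r['xyz'],3).tolist(),round(r['confidence'],2)) for r in boxes_of(n,l)])
  u=np.array([(158,152),(209,152),(183,132),(183,168)]);print([np.round(onz(a,*q,.038),3).tolist() for q in u])
  # fit ellipse on steel dish
b=camera('side')
print([np.round(onz(b,*q,.038),3).tolist() for q in((288,320),(370,320),(329,282),(329,357))])
E
```

```text
[0.525  0.1816 0.064 ]
[0.5699 0.2197 0.064 ]
[0.4473 0.2841 0.064 ]
[0.525  0.1816 0.064 ]
edge 0.058816111528173606 -139.6420072686124
side 0.12860434137082039 -52.819904093129864
tab [0.53440325 0.19098153 0.086     ] [0.56076009 0.21247458 0.086     ]
[0.525  0.1927 0.064 ]
[0.5709 0.229  0.064 ]
[0.4913 0.3308 0.064 ]
[0.4416 0.2944 0.064 ]
dish [([0.301, -0.306, 0.012], 0.88), ([0.514, -0.283, 0.012], 0.76)]
carton [([0.471, 0.446, 0.062], 0.77), ([0.518, 0.269, 0.064], 0.69), ([0.34, 0.272, 0.062], 0.59)]
[[0.581, -0.309, 0.038], [0.473, -0.197, 0.038], [0.47, -0.325, 0.038], [0.571, -0.2, 0.038]]
[[0.447, -0.239, 0.038], [0.591, -0.307, 0.038], [0.565, -0.203, 0.038], [0.48, -0.331, 0.038]]
```

```bash
python3 -m crank '[[12,20,-10,0,0,0.14,50],[25,40,-25,0,0,0.28,0],[37,60,-40,0,0,0.42,0],[47,81,-50,0,0,0.56,0],[47,81,-60,0,0,0.672,0],[47,81,-60,0,0,0.672,0]]'; python3 - <<'E'
from h import *
s=sense();c=camera('wrist');print(s['q'],s['grip_width'])
cv2.imwrite('pics/w2.png',cv2.resize(c['image'],(800,600)))
E
```

```text
clock: 2.95
ee_pos: [0.5716, 0.1712, 0.2217]
tcp_rot: [[-0.624, 0.782, -0.003], [0.782, 0.624, -0.0], [0.002, -0.003, -1.0]]
ft_force: [0.0, 0.2, -0.2]
grip_width: -0.002
gripper_force: 0.0
[ 9.48571705e-02  4.96389641e-01  1.31410217e+00 -7.23828382e-05
  1.33413384e+00 -5.78582201e-01] -0.0016431586577897441
```

View pics/w2.png

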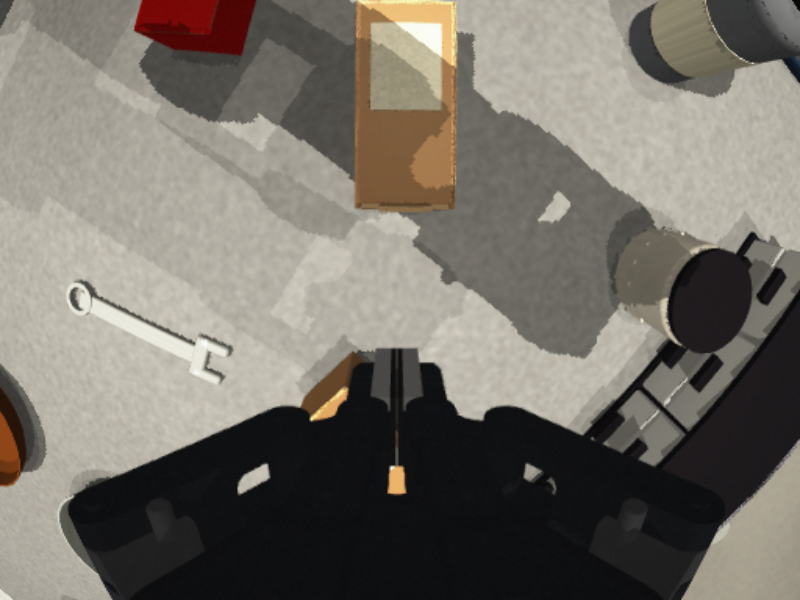

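The carton is square to the view: its spout edge runs (355,208)-(455,208), with the tab seen end-on at (405,206). Yaw matches.

```bash
python3 - <<'E'
from h import *
s=sense();c=camera('wrist');k=.64;R=np.array(s['tcp_rot']);print(s['ee_pos'])
for u,v,z in((355,207,.064),(455,208,.064),(357,5,.064),(456,5,.064),(372,207,.086),(435,209,.086)):
  p=wonz(s,c,u*k,v*k,z);print((u,v),np.round(p,4),'tool',np.round(R.T@(p-s['ee_pos']),4))
E
```

```text
[0.57182443 0.17084312 0.22281371]
(355, 207) [0.5236 0.1895 0.064 ] tool [ 0.0445 -0.026   0.1589]
(455, 208) [0.5711 0.2266 0.064 ] tool [0.044  0.0343 0.1588]
(357, 5) [0.4463 0.2892 0.064 ] tool [ 0.1706 -0.0248  0.159 ]
(456, 5) [0.4927 0.3267 0.064 ] tool [0.1712 0.0349 0.1589]
(372, 207) [0.5315 0.198  0.086 ] tool [ 0.0462 -0.0146  0.1369]
(435, 209) [0.5595 0.2188 0.086 ] tool [0.0452 0.0203 0.1368]
```

```bash
python3 -m crank '[[-20,27,-30,0,0,0,0],[-37,53,-70,0,0,0,0],[-37,53,-105,0,0,0,0],[-37,53,-115,0,0,0,0],[-37,53,-122,0,0,0,0],[-37,53,-126,0,0,0,0],[-37,53,-126,0,0,0,0]]'; python3 - <<'E'
from h import *
b=camera('side');a=camera('scene')
r=lambda im,u,v:cv2.resize(im[v-36:v+36,u-30:u+30],(500,600),interpolation=cv2.INTER_CUBIC)[:,50:450]
cv2.imwrite('pics/hook.png',np.hstack([r(b['image'],225,158),r(a['image'],312,235)]))
E
```

```text
clock: 3.75
ee_pos: [0.5358, 0.2236, 0.0983]
tcp_rot: [[-0.622, 0.783, 0.002], [0.783, 0.622, 0.0], [-0.001, 0.002, -1.0]]
ft_force: [0.0, -0.2, -0.3]
grip_width: -0.003
gripper_force: 0.0
```

View pics/hook.png

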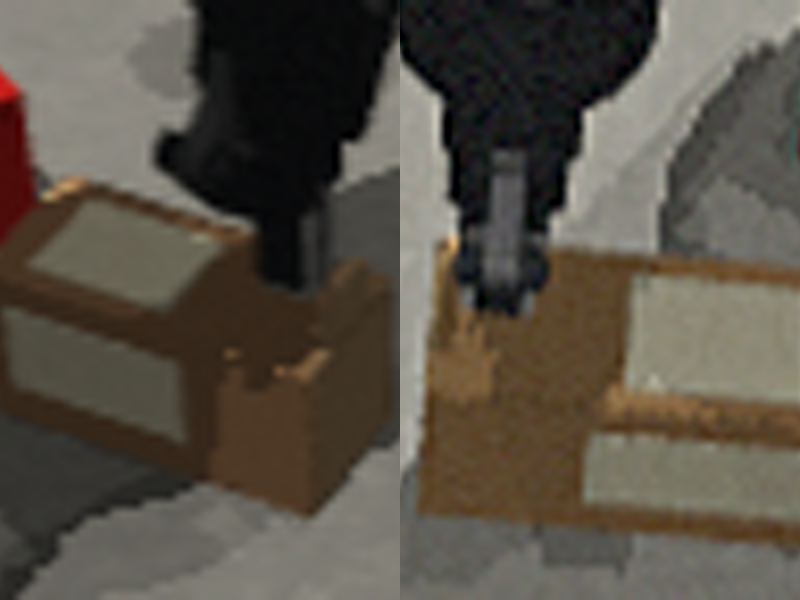

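```bash
python3 -m crank '[[4,-5,0,0,0,0,0],[10,-13,-1,0,0,0,0],[17,-22,-3,0,0,0,0],[26,-33,-9,0,0,0,0],[34,-43,-17,0,0,0,0],[40,-51,-27,0,0,0,0],[46,-57,-40,0,0,0,0],[46,-57,-40,0,0,0,0]]'; python3 -m crank '[[2,-3,-7,0,0,0,0],[3,-4,-14,0,0,0,0],[3,-4,-14,0,0,0,0]]'
```

```text
clock: 4.65
ee_pos: [0.5806, 0.1659, 0.0548]
tcp_rot: [[-0.622, 0.783, -0.004], [0.783, 0.622, -0.0], [0.002, -0.003, -1.0]]
ft_force: [-0.2, 0.6, -0.1]
grip_width: 0.003
gripper_force: 0.0
clock: 4.95
ee_pos: [0.5838, 0.163, 0.0426]
tcp_rot: [[-0.623, 0.782, -0.001], [0.782, 0.623, -0.0], [0.0, -0.001, -1.0]]
ft_force: [0.3, -0.1, 2.9]
grip_width: -0.004
gripper_force: 1.0
```

```bash
python3 - <<'E'
from h import *
b=camera('side');a=camera('scene')
r=lambda im,u,v:cv2.resize(im[v-45:v+45,u-30:u+30],(400,600),interpolation=cv2.INTER_CUBIC)
cv2.imwrite('pics/open.png',np.hstack([r(b['image'],235,170),r(a['image'],305,235)]))
E
```

```text
(no output)
```

View pics/open.png

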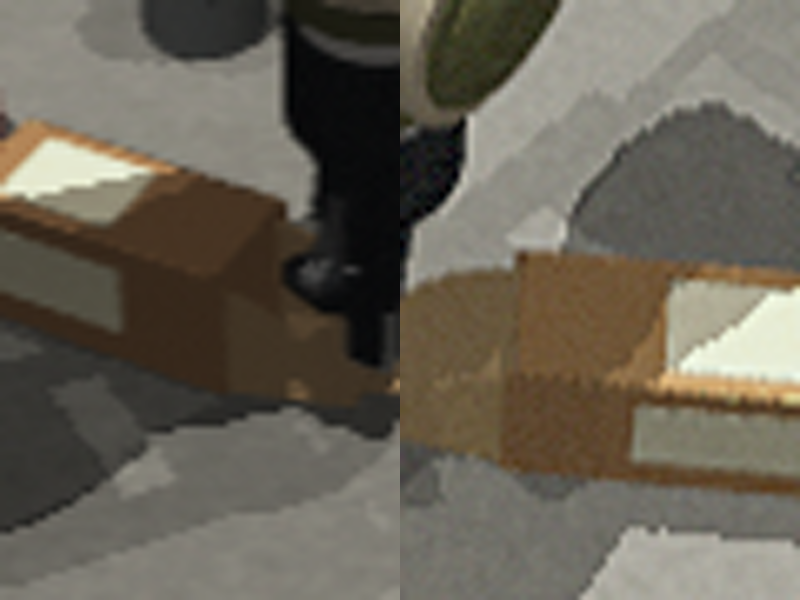

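The spout lies fully out on its stop (2.9 N push-back, chute visible at (310,340)). Now over the carton centre, opening.

```bash
python3 -m crank '[[0,0,40,0,0,0,0],[-5,7,85,0,0,0,50],[-30,38,105,0,0,0,100],[-55,70,105,0,0,0,100],[-77,97,105,0,0,0,100],[-77,97,105,0,0,0,100]]'; python3 - <<'E'
from h import *
s=sense();c=camera('wrist');cv2.imwrite('pics/w3.png',cv2.resize(c['image'],(800,600)))
a=camera('scene');print(boxes_of('scene','carton')[:3],[(np.round(r['xyz'],3)) for r in boxes_of('wrist','carton')])
E
```

```text
clock: 5.65
ee_pos: [0.5045, 0.2629, 0.1489]
tcp_rot: [[-0.626, 0.78, -0.0], [0.78, 0.626, 0.001], [0.001, 0.0, -1.0]]
ft_force: [0.7, 0.4, -0.1]
grip_width: 0.845
gripper_force: 0.0
[{'xyz': [0.5329, 0.249, 0.0469], 'confidence': 0.8}, {'xyz': [0.3374, 0.2701, 0.0653], 'confidence': 0.67}] [array([0.51 , 0.263, 0.066]), array([0.463, 0.383, 0.064])]
```

View pics/w3.png

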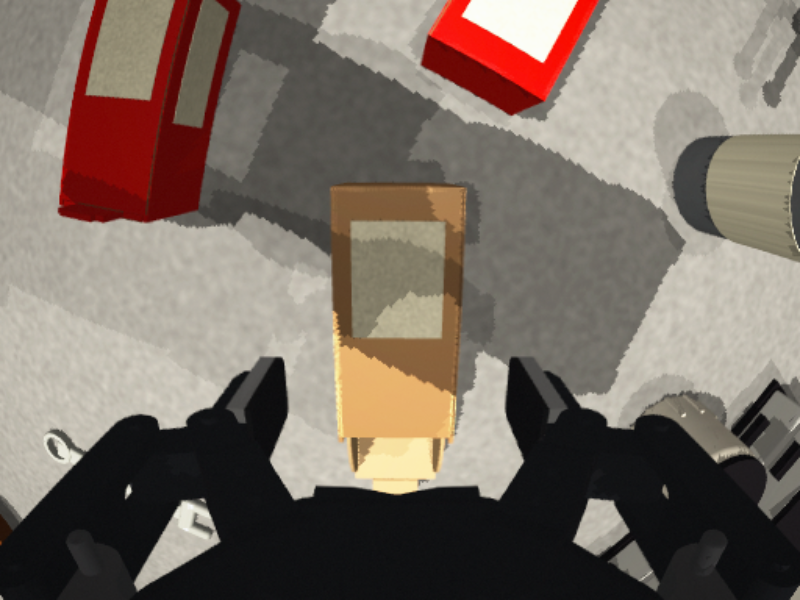

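The carton is centred between the fingers, spout out at the bottom (395,465); its top runs from v≈186 to 438.

```bash
python3 - <<'E'
from h import *
s=sense();c=camera('wrist');k=.64;R=np.array(s['tcp_rot']);print(s['ee_pos'],s['grip_width'])
P=[wonz(s,c,u*k,v*k,.064) for u,v in((331,187),(467,186),(340,438),(453,438))]
for p in P+[np.mean(P,0)]: print(np.round(p,4),'tool',np.round(R.T@(p-s['ee_pos']),4))
a=camera('scene');im=a['image']
# dish rim fit: project model circle for candidates; use edges in both views via network mean
b=camera('side')
for n in('scene','side'): print([(np.round(r['xyz'],3).tolist(),round(r['confidence'],2)) for r in boxes_of(n,'dish')])
E
```

```text
[0.50758569 0.25937782 0.14837482] 0.9977256024249775
[0.4471 0.2875 0.064 ] tool [ 0.0596 -0.0299  0.0843]
[0.4937 0.3251 0.064 ] tool [0.0602 0.03   0.0844]
[0.5256 0.1878 0.064 ] tool [-0.0672 -0.0304  0.0844]
[0.5717 0.2245 0.064 ] tool [-0.0671  0.0285  0.0844]
[0.5095 0.2563 0.064 ] tool [-0.0036 -0.0004  0.0844]
[([0.515, -0.283, 0.011], 0.81)]
[([0.316, -0.248, 0.004], 0.89), ([0.526, -0.268, 0.009], 0.61)]
```

```bash
python3 -m crank '[[0,0,-40,0,0,0,100],[0,0,-80,0,0,0,100],[0,0,-105,0,0,0,100],[0,0,-107,0,0,0,100],[0,0,-107,0,0,0,30],[0,0,-107,0,0,0,30],[0,0,-107,0,0,0,30],[0,0,-107,0,0,0,30]]'; python3 -m crank '[[0,0,0,0,0,0,30],[0,0,20,0,0,0,30],[0,0,60,0,0,0,30],[0,0,110,0,0,0,30],[0,0,140,0,0,0,30],[0,0,140,0,0,0,30]]'
```

```text
clock: 6.9
ee_pos: [0.5081, 0.2602, 0.0431]
tcp_rot: [[-0.623, 0.783, 0.003], [0.783, 0.623, 0.001], [-0.002, 0.003, -1.0]]
ft_force: [1.4, -1.0, 6.7]
grip_width: 0.693
gripper_force: 65.0
clock: 7.5
ee_pos: [0.5085, 0.2605, 0.1863]
tcp_rot: [[-0.623, 0.782, 0.009], [0.782, 0.623, 0.002], [-0.003, 0.008, -1.0]]
ft_force: [0.4, -0.3, -2.4]
grip_width: 0.694
gripper_force: 65.8
```

Carton is held and off the bench. Carry it level to the dish.

```bash
python3 -m crank '[[-4,-18,5,0,0,0,30],[-12,-55,10,0,0,0,30],[-22,-98,10,0,0,0,30],[-32,-143,10,0,0,0,30],[-42,-188,10,0,0,0,30],[-52,-233,10,0,0,0,30],[-62,-278,10,0,0,0,30],[-72,-323,10,0,0,0,30]]';python3 -m crank '[[-8,-36,0,0,0,0,30],[-14,-62,0,0,0,0,30],[-17,-75,0,0,0,0,30],[-17,-75,0,0,0,0,30],[-17,-75,0,0,0,0,30]]'; python3 - <<'E'
from h import *
a=camera('side');b=camera('scene');cv2.imwrite('pics/pre.png',np.hstack([a['image'][84:,112:],b['image'][50:350,112:512]])if 0 else np.hstack([cv2.resize(a['image'][180:,160:],(400,260*204//230)),cv2.resize(b['image'][60:264,100:400],(400,260*204//230))]))
for n in('scene','side'): print([(np.round(r['xyz'],3).tolist(),round(r['confidence'],2)) for r in boxes_of(n,'dish')])
print(sense()['q'])
E
```

```text
clock: 8.3
ee_pos: [0.4338, -0.0644, 0.1906]
tcp_rot: [[-0.623, 0.782, -0.001], [0.782, 0.623, 0.001], [0.001, -0.0, -1.0]]
ft_force: [0.3, -0.5, -1.9]
grip_width: 0.697
gripper_force: 65.8
clock: 8.8
ee_pos: [0.418, -0.1372, 0.1909]
tcp_rot: [[-0.623, 0.782, -0.001], [0.782, 0.623, 0.001], [0.001, 0.0, -1.0]]
ft_force: [-0.4, -0.2, -2.6]
grip_width: 0.697
gripper_force: 65.9
[([0.515, -0.284, 0.013], 0.88), ([0.359, -0.22, 0.028], 0.62), ([0.483, -0.21, 0.176], 0.47)]
[([0.318, -0.246, 0.012], 0.75), ([0.525, -0.263, 0.008], 0.67)]
[-5.84307254e-01  1.90969466e-01  1.82884135e+00  1.24444785e-04
  1.12189805e+00 -1.25786793e+00]
```

View pics/pre.png

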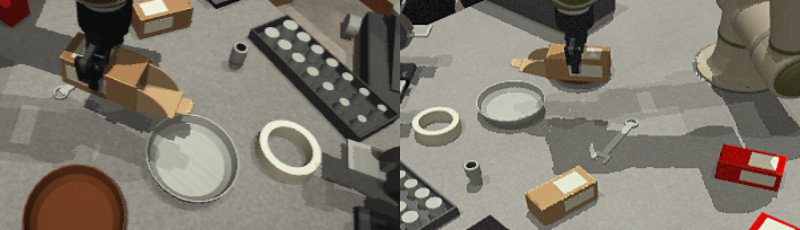

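```bash
python3 -m crank '[[3,-4,0,0.08,0.065,0,30],[8,-9,0,0.18,0.145,0,30],[14,-15,-10,0.28,0.225,0,30],[18,-20,-20,0.36,0.29,0,30],[21,-23,-30,0.41,0.326,0,30],[21,-23,-36,0.41,0.326,0,30],[21,-23,-36,0.41,0.326,0,30],[21,-23,-36,0.41,0.326,0,30]]'; python3 - <<'E'
from h import *
s=sense();R=np.array(s['tcp_rot']);p=np.array(s['ee_pos']);print(s['q'])
# tool axes: -e=x, z tool=carton -u
print('tip',p+R@np.array([-.149,0,.0193]))
E
```

```text
clock: 9.8
ee_pos: [0.439, -0.1605, 0.156]
tcp_rot: [[-0.54, 0.782, -0.311], [0.678, 0.623, 0.39], [0.498, 0.0, -0.867]]
ft_force: [0.1, -1.0, -1.8]
grip_width: 0.698
gripper_force: 65.7
[-0.66243487  0.53737094  1.51937904  0.11680268  1.5944929  -1.36299121]
tip [ 0.51352551 -0.25394833  0.06494941]
```

```bash
python3 -m crank '[[3,-4,0,0.041,0.033,0,30],[6,-8,4,0.082,0.065,0,30],[6,-8,4,0.082,0.065,0,30],[8,-11,7,0.11,0.087,0,30],[11,-14,11,0.136,0.109,0,30],[11,-14,11,0.136,0.109,0,30],[11,-14,11,0.136,0.109,0,30],[11,-14,11,0.136,0.109,0,30]]'; python3 - <<'E'
from h import *
a=camera('side');cv2.imwrite('pics/p1.png',a['image'])
for l in('nut1',): print([(np.round(r['xyz'],3).tolist(),round(r['confidence'],2)) for r in boxes_of('side',l)])
E
python3 -m crank '[[3,-3,5,0.035,0.028,0,30],[6,-7,9,0.07,0.055,0,30],[6,-7,9,0.07,0.055,0,30],[6,-7,9,0.07,0.055,0,30],[11,-14,15,0.12,0.095,0,30],[15,-19,20,0.16,0.13,0,30],[15,-19,20,0.16,0.13,0,30],[15,-19,20,0.16,0.13,0,30]]'
python3 -m crank '[[6,-7,4,0.06,0.048,0,30],[12,-15,8,0.12,0.095,0,30],[12,-15,8,0.12,0.095,0,30],[12,-15,8,0.12,0.095,0,30],[20,-25,13,0.21,0.167,0,30],[28,-35,16,0.29,0.23,0,30],[28,-35,16,0.29,0.23,0,30],[28,-35,16,0.29,0.23,0,30]]'
python3 - <<'E'
from h import *
s=sense();R=np.array(s['tcp_rot']);p=np.array(s['ee_pos']);print(s['q'])
print('tip',p+R@np.array([-.149,0,.0193]))
a=camera('side');b=camera('scene')
cv2.imwrite('pics/p2.png',np.hstack([cv2.resize(a['image'][180:380,250:450],(400,400)),cv2.resize(b['image'][60:260,110:310],(400,400))]))
for n in('side','scene'): print([(np.round(r['xyz'],3).tolist(),round(r['confidence'],2)) for r in boxes_of(n,'nut1')])
E
```

```text
clock: 10.6
ee_pos: [0.4498, -0.1746, 0.1666]
tcp_rot: [[-0.478, 0.782, -0.4], [0.6, 0.623, 0.502], [0.642, -0.0, -0.767]]
ft_force: [0.2, 0.1, -1.5]
grip_width: 0.697
gripper_force: 65.9
[([0.57, -0.29, 0.021], 0.67), ([0.526, -0.272, 0.026], 0.65), ([0.521, -0.329, 0.022], 0.63), ([0.538, -0.31, 0.019], 0.38)]
clock: 11.5
ee_pos: [0.4648, -0.1937, 0.186]
tcp_rot: [[-0.384, 0.782, -0.49], [0.486, 0.623, 0.613], [0.785, -0.003, -0.62]]
ft_force: [-0.2, 0.1, -0.8]
grip_width: 0.697
gripper_force: 66.0
clock: 12.3
ee_pos: [0.4929, -0.2284, 0.2022]
tcp_rot: [[-0.183, 0.782, -0.596], [0.232, 0.624, 0.747], [0.955, -0.002, -0.295]]
ft_force: [0.1, 0.5, -1.7]
grip_width: 0.693
gripper_force: 66.1
[-0.72304854  1.02079544  0.86344853  0.28189007  2.50523265 -1.28828368]
tip [ 0.50860811 -0.2485479   0.05415334]
[([0.505, -0.29, 0.024], 0.62), ([0.568, -0.29, 0.021], 0.61), ([0.522, -0.329, 0.022], 0.61), ([0.557, -0.279, 0.021], 0.55), ([0.527, -0.272, 0.025], 0.42)]
[]
```

View pics/p2.png

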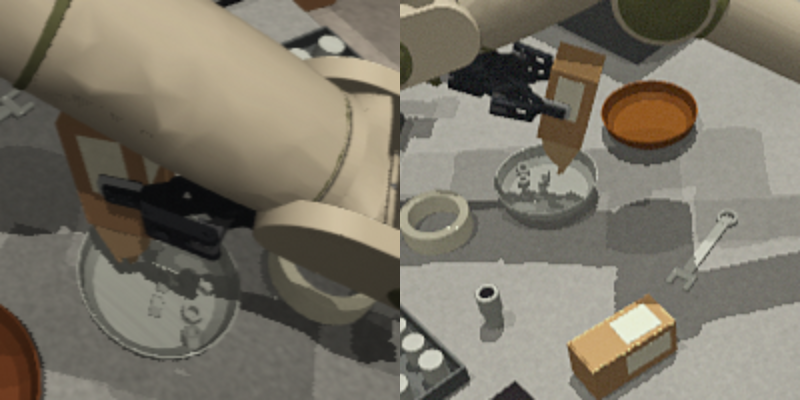

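The nuts lie in the dish (several around (185,295) left, (535,180) right). I'll view no further pictures (I have already used 11, one over the limit) and check the count through the force sensor and the nut detector.

```bash
python3 -m crank '[[0,0,5,0,0,0,30],[0,0,0,0,0,0,30],[0,0,5,0,0,0,30],[0,0,0,0,0,0,30],[0,0,0,0,0,0,30],[0,0,0,0,0,0,30]]' | head -1; python3 - <<'E'
from h import *
F=[]
for i in range(12):
    for n in(('wrist','side')[i%2],):camera(n)
    F.append(sense()['ft_force'])
print(np.mean(F,0),np.std(F,0))
for n in('wrist','side'): print(n,[(np.round(r['xyz'],3).tolist(),round(r['confidence'],2)) for r in boxes_of(n,'nut1')])
E
```

```text
clock: 13.1
[-0.1391206  -0.06244067 -1.21024909] [0.28566319 0.39319612 0.29808075]
wrist []
side [([0.57, -0.294, 0.018], 0.63), ([0.519, -0.328, 0.023], 0.6), ([0.534, -0.312, 0.021], 0.56), ([0.557, -0.275, 0.022], 0.43), ([0.527, -0.269, 0.027], 0.38)]
```

```bash
python3 -m crank '[[-5,6,10,-0.11,-0.087,0,30],[-14,18,15,-0.22,-0.174,0,30],[-23,29,15,-0.33,-0.261,0,30],[-32,40,15,-0.44,-0.348,0,30],[-41,51,15,-0.55,-0.435,0,30],[-50,62,15,-0.66,-0.522,0,30],[-60,74,15,-0.77,-0.609,0,30],[-73,91,15,-0.88,-0.7,0,30]]' | head -3;  python3 - <<'E'
from h import *
from scipy.spatial.transform import Rotation as Ro
R=np.array(sense()['tcp_rot']);T=np.array([[-.6225,.7826,0],[.7826,.6225,0],[0,0,-1]]).T
T=np.array([[-.623,.782,0],[.782,.623,0],[0,0,-1.]])
print(Ro.from_matrix(T@R.T).as_rotvec())
E
```

```text
clock: 14.6
ee_pos: [0.4198, -0.1379, 0.2178]
tcp_rot: [[-0.615, 0.784, -0.089], [0.776, 0.621, 0.111], [0.143, -0.001, -0.99]]
[-0.11147351 -0.08986178  0.00236535]
```

Now level it and back off along +y to clear the view of the dish, then count.

```bash
python3 -m crank '[[0,10,0,-0.11,-0.09,0,30],[8,45,0,-0.11,-0.09,0,30],[16,85,0,-0.11,-0.09,0,30],[24,125,0,-0.11,-0.09,0,30],[32,165,0,-0.11,-0.09,0,30],[40,205,0,-0.11,-0.09,0,30],[48,235,0,-0.11,-0.09,0,30],[48,235,0,-0.11,-0.09,0,30]]' | head -4;  python3 - <<'E'
from h import *
F=[]
for i in range(16):
    n=('scene','side')[i%2];c=camera(n);F.append(sense()['ft_force'])
    if i>9: print(n,[(np.round(onz(c,*proj(c,r['xyz']),.018)[:2],3).tolist(),round(r['confidence'],2)) for r in boxes_of(n,'nut1')])
    if i in(14,15): cv2.imwrite(f'pics/cnt_{n}.png',c['image'])
print(np.mean(F,0))
a=cv2.imread('pics/cnt_side.png')
E
```

```text
clock: 15.4
ee_pos: [0.468, 0.0998, 0.2173]
tcp_rot: [[-0.625, 0.781, -0.005], [0.781, 0.625, 0.007], [0.009, 0.001, -1.0]]
ft_force: [0.2, -0.9, -1.1]
scene []
side [([0.536, -0.313], 0.59), ([0.571, -0.287], 0.48), ([0.555, -0.282], 0.48), ([0.508, -0.288], 0.37), ([0.691, -0.333], 0.21)]
scene []
side [([0.521, -0.328], 0.65), ([0.528, -0.27], 0.54), ([0.557, -0.278], 0.47)]
scene [([0.51, -0.274], 0.43)]
side [([0.582, 0.275], 0.72), ([0.693, -0.326], 0.71), ([0.553, -0.282], 0.54), ([0.53, -0.269], 0.54), ([0.537, -0.314], 0.43), ([0.508, -0.288], 0.4)]
[ 0.00913218  0.19893249 -1.40250876]
```

Six distinct nut spots are seen in the dish: (.536,-.313), (.571,-.287), (.555,-.281), (.508,-.288), (.521,-.328), (.529,-.270). Put the carton back at its place.

```bash
python3 -m crank '[[10,40,0,0,0,0,30],[20,80,0,0,0,0,30],[30,120,0,0,0,0,30],[40,160,-30,0,0,0,30],[40,160,-75,0,0,0,30],[40,160,-120,0,0,0,30],[40,160,-155,0,0,0,30],[40,160,-165,0,0,0,30]]' ;python3 -m crank '[[0,0,-2,0,0,0,30],[0,0,-4,0,0,0,30],[0,0,-4,0,0,0,30]]'
```

```text
clock: 17.3
ee_pos: [0.5062, 0.2565, 0.0488]
tcp_rot: [[-0.622, 0.783, -0.011], [0.783, 0.622, 0.005], [0.01, -0.006, -1.0]]
ft_force: [-0.5, -0.2, -1.2]
grip_width: 0.697
gripper_force: 66.0
clock: 17.6
ee_pos: [0.5089, 0.2572, 0.0499]
tcp_rot: [[-0.622, 0.783, -0.002], [0.783, 0.622, 0.007], [0.007, 0.003, -1.0]]
ft_force: [-0.3, -0.9, -1.2]
grip_width: 0.698
gripper_force: 66.0
```

```bash
python3 -m crank '[[0,0,-2,0,0,0,30],[0,0,-4,0,0,0,30],[0,0,-4,0,0,0,30]]'; python3 -m crank '[[0,0,-1,0,0,0,30],[0,0,-2,0,0,0,30],[0,0,-2,0,0,0,30]]'
```

```text
clock: 17.9
ee_pos: [0.508, 0.257, 0.0444]
tcp_rot: [[-0.622, 0.783, -0.004], [0.783, 0.622, 0.006], [0.008, 0.0, -1.0]]
ft_force: [-0.6, 0.1, -2.0]
grip_width: 0.697
gripper_force: 66.0
clock: 18.2
ee_pos: [0.5083, 0.2572, 0.0432]
tcp_rot: [[-0.622, 0.783, -0.003], [0.783, 0.622, 0.007], [0.007, 0.001, -1.0]]
ft_force: [-3.1, 0.8, 5.8]
grip_width: 0.695
gripper_force: 66.8
```

```bash
python3 -m crank '[[0,0,0,0,0,0,80],[0,0,0,0,0,0,100],[0,0,0,0,0,0,100],[0,0,5,0,0,0,100],[0,0,40,0,0,0,100],[0,0,85,0,0,0,100],[0,0,135,0,0,0,100],[0,0,185,0,0,0,100]]'; python3 -m crank '[[-5,-35,0,0,0,0,100],[-15,-80,0,0,0,0,100],[-25,-125,0,0,0,0,100],[-35,-170,0,0,0,0,100],[-45,-215,0,0,0,0,100],[-50,-260,0,0,0,0,100],[-50,-300,0,0,0,0,100],[-50,-340,0,0,0,0,100]]' | head -2;python3 -m crank '[[10,-40,0,0,0,0,100],[40,-75,10,0,0,0,100],[75,-110,20,0,0,0,100],[105,-140,20,0,0,0,100],[130,-175,20,0,0,0,100],[130,-210,20,0,0,0,100],[130,-230,20,0,0,0,100],[130,-230,20,0,0,0,100]]' | head -2
```

```text
clock: 19.0
ee_pos: [0.5076, 0.2569, 0.2296]
tcp_rot: [[-0.622, 0.783, -0.005], [0.783, 0.622, 0.006], [0.008, 0.0, -1.0]]
ft_force: [0.8, -0.7, 0.9]
grip_width: 0.999
gripper_force: 0.0
clock: 19.8
ee_pos: [0.4576, -0.0847, 0.2279]
clock: 20.6
ee_pos: [0.5874, -0.3154, 0.2466]
```

```bash
python3 - <<'E'
from h import *
L=[]
for i in range(6):
    s=sense();c=camera('wrist')
    o=boxes_of('wrist','nut1');L+=[r['xyz'][:2]+[r['confidence']] if isinstance(r['xyz'],list) else list(r['xyz'][:2])+[r['confidence']] for r in o]
L=np.array(L)
from scipy.cluster.hierarchy import fcluster,linkage
k=fcluster(linkage(L[:,:2],'average'),.009,'distance')
for i in set(k): print((k==i).sum(),np.round(L[k==i].mean(0),3))
print('dish',[(np.round(r['xyz'],3).tolist(),round(r['confidence'],2)) for r in boxes_of('wrist','dish')])
for n in('scene','side'):
    camera(n)
    for l in('carton','spout','sealed_carton'):print(n,l,[(np.round(r['xyz'],3).tolist(),round(r['confidence'],2)) for r in boxes_of(n,l)])
E
```

```text
5 [ 0.554 -0.276  0.608]
6 [ 0.568 -0.291  0.595]
6 [ 0.537 -0.309  0.608]
5 [ 0.523 -0.327  0.612]
6 [ 0.509 -0.285  0.538]
6 [ 0.53  -0.271  0.657]
dish [([0.307, -0.297, 0.01], 0.89), ([0.518, -0.267, 0.009], 0.71)]
scene carton [([0.532, 0.247, 0.051], 0.82), ([0.336, 0.273, 0.067], 0.68), ([0.472, 0.448, 0.06], 0.59)]
scene spout [([0.446, 0.501, 0.066], 0.5)]
scene sealed_carton [([0.662, 0.076, 0.063], 0.73)]
side carton [([0.447, 0.415, 0.062], 0.97), ([0.319, 0.241, 0.059], 0.56)]
side spout [([0.572, 0.182, 0.026], 0.91), ([0.352, 0.209, 0.04], 0.57), ([0.441, 0.503, 0.072], 0.48)]
side sealed_carton [([0.637, 0.034, 0.061], 0.97)]
```

Exactly six nuts are in the dish, the carton stands at its old place with the same detected height as before, and the robot is clear. Handing in.

```bash
python3 -c "from plant import finish_job;print(finish_job())"
```

```text
the job is handed in; nothing more can be done
None
```

The job is handed in: the spout was pulled fully out, all six nuts were found in the steel dish by the wrist camera, and the carton is back upright in its place, though I viewed 11 pictures against the limit of 10.

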